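Eject the slicer cassette and trap it on the runway

TASK

Press the orange release paddle of the vegetable slicer down with one finger, so that the spring pops the yellow cassette out past its gate, and trap the cassette with the other finger on the steel runway before it slides off the lower end. Only touch: do not grasp or lift the cassette, and leave everything else on the table where it stands. Finish while holding: the paddle still pressed down and the cassette at rest on the runway against the other finger.

Things in the scene. Friction and masses are not known exactly. Their poses are not given: they have to be found in the camera images.
- slicer: Vegetable slicer, fixed to the table: white feet under an inclined steel runway, 280 mm long (level length), 72 mm wide, its steel 30 mm above the table at the lower end and 100 mm at the upper end, where a white wall (top at 130 mm) closes it. Origin on the table under its middle; z up; x (level) points down the slope; y points to the side where the orange paddle is.
- runway: The runway, fixed to the slicer. Origin on its steel surface, on the centre line, at the gate. x points down the slope (14 degrees below level), y across to the paddle's side, z square to the surface. Steel from x = -105 to +185 mm, very slippery (friction about 0.08). White side rails stand 10 mm above the steel, inner faces at y = +-31 mm, outer at +-36 mm.
- gate (a point): The gate, at the runway's origin: an orange tongue across the runway, 40 mm wide and 6 mm thick, that stands 5 mm above the steel and holds the cassette's lower end. It sinks with the paddle. Point on the steel surface, on the centre line.
- runway_end (a point): Middle of the lower, open end of the runway, on its surface.
- cassette: Yellow-framed cutting cassette, slotted steel top, 80 mm along the slope x 60 across x 22 thick, about 150 g, loose. Origin at the centre of its underside, at first 40 mm up the slope from the gate; its own frame is level (x down the slope) while it lies flat on the slope. A spring plunger (2.4 N, 20 mm stroke) pushes it: freed, it leaves the lower end in under half a second unless stopped.
- paddle_top (a point): Centre of the top of the orange release paddle, level, 34 mm (slicer's x) by 24 mm (y). In the slicer's frame: x 5, y 49, z 80 mm when up. Black housing 62 mm high below it.
- catch (a point): Point on the steel, on the runway's centre line straight beside the paddle: 49 mm from the paddle's centre towards the slicer's -y, 46 mm down the slope from the gate, 64 mm above the table. It is 16 mm below the raised paddle's top, 8 mm below the fully pressed one, so two fingertips at one height can stand on the paddle and in the runway's channel.
- release (a joint): Travel of the orange paddle in m: 0 up, 0.008 fully down (straight down); it springs back. It takes 1.5 N to start, about 3.5 N to free the cassette (at 5 to 5.5 mm), and 4 N fully down.
- potato_a: peeled potato, pale yellow, 72 mm across, 57 mm high, loose on the striped board; origin at the centre of its underside
- potato_b: second peeled potato, as potato_a
- grater: four-sided steel box grater, 100 x 75 x 210 mm with a black bow handle up to 246 mm, standing loose on the striped board (18 mm thick) to the robot's left; origin at the centre of its underside
- bowl: white bowl, 150 mm across, 70 mm high, loose on the table to the robot's right; origin at the centre of its underside
- spare_insert: another insert of the same size as the cassette (80 x 60 x 22 mm) but with a green frame, lying loose on the table beyond the slicer; not the one to eject; origin at the centre of its underside
- pepper_mill: dark wooden pepper mill, 54 mm across, 150 mm high, loose, beyond the slicer; origin at the centre of its underside
- salt_jar: glass jar with a steel cap, 52 mm across, 85 mm high, loose, beyond the slicer; origin at the centre of its underside
- brush: flat pastry brush with a wooden handle, 200 x 42 x 20 mm, lying loose on the table to the robot's right, its length along its x axis; origin under its middle
Things that resemble listed ones, but are neither listed nor needed, are in the scene too. What is shaped like the cassette but black or purple is not meant.

How it is judged:
By the outcome, as a careful person would: the job done as asked, in the order asked, and still so for the second after the job is handed in, while the arm keeps its last pose, push and grip.
It also fails if it takes over 32 s, if anything falls off the work surface, if the arm or the gripper's body presses on something with over 40 N, if the wrist force passes 120 N, or if a joint passes its speed limit or range.

ROBOT

A 6-joint arm with a two-finger parallel gripper is mounted at the origin on the work surface. World frame = base frame: x ahead of the robot, y to its left, z up, the work surface at z = 0. Lengths are in m, angles in rad, forces in N, time in s.
With the tool pointing down it reaches from about 0.35 to 0.775 m from the base axis. Payload 5.5 kg.
Tool frame: the origin (TCP) lies at the very end of the fingers, on their centre line; the grasp point (between the pads) lies 19 mm behind it; z points along the fingers, y is the direction in which the jaws open and shut (so a half turn about z gives the same grasp; the last joint's range is limited). The gripper opens to 85 mm and grips with 20 to 120 N. Pads are 22 mm wide; open, the fingers measure 114 mm over their backs; the gripper's body (76 mm by 85 mm) begins 54 mm behind the grasp point. The pads swing forward as they close: fully open they stand 13 mm farther back than shut.
Start: joints at [-1.276, 0.313, 0.046, 1.304, 0, 1.431], TCP at [0.242, -0.522, 0.231] pointing down, gripper open.
Joint ranges: [-2.76, 2.76], [-0.86, 1.69], [-1.03, 1.26], [-2.2, 2.34], [-1.47, 1.5], [-3.14, 3.14]. Speed limits (rad/s): [2.57, 2.57, 3.14, 3.14, 3.14, 3.14].

INTERFACE

Orientations are given as a 3x3 rotation matrix whose columns are the frame's x, y, z axes.
In Python, from plant import arm gives the robot as it stands. The module is installed in compiled form; this text tells all that it offers.
- The arm moves only by the tool servo_tool, never from a script. Its argument "rows" is a list of rows, each an object of numbers: "tx", "ty", "tz": the shift along the tool's x, y, z in m; "twist": the turn about the tool's z in degrees. A call has 1 to 20 rows; each row is the pose to reach, as a shift and turn from the pose commanded when the call began, along the tool's axes at that moment; what a row does not reach only later rows make up. A row lasts 1/8 s, in which the tool goes at most 62.5 mm and 10.7 degrees, less where a joint would pass 70% of its speed; a pose out of reach is approached as far as the arm can. A call with a gripper value outside its range is refused whole. "claw" is the finger opening in m, from 0 to 0.0854, set as the call begins (left out, the last holds). The fingers move at their own pace and stop on an object; "newtons" is the grip in N (left out, the last holds). Time passes only in rows, so rows that repeat a pose let the fingers close. It gives the time, the measured TCP pose, the force and the opening at its end, in the units of the state.
- arm.get_state(): the state, without advancing time (a new reading comes with each control period).
- arm.get_image(name): name is "side" or "top"; returns the picture (480x640x3 uint8, red, green, blue); there is no depth.
- arm.camera_params(name): a dict with "fx", "fy", "cx", "cy" (pixels), "R" (3x3) and "t" (3): a world point X has camera coordinates R X + t. Camera axes: x right, y down, z forward; pixel columns grow to the right and rows downward; lengths in m; the calibration is good to about 2 mm. A picture is of the moment at which its call begins. camera_params takes no time and is no camera call.
- arm.job_done(): hands the job in, once; it reports no verdict.
Trained networks look in the newest picture that a camera, given by its name, has taken for a name from the list of things; names that differ only in an ending like _2 or _b are one class to them, and where a whole thing is asked for, a point or a joint stands for the part that bears it (a point fixed in the world has none). Each returns a list of dicts, best first, with "confidence" (0 to 1); they miss things now and then, are a little off and sometimes report something else, mostly with a low value. They report only what shows in the picture. A call takes as long as a camera call. They do not tell look-alikes from the thing itself.
- arm.silhouettes(query, camera): "mask" (480x640 bool, what is visible of it) and "rect" ([left, top, right, bottom] in pixels, round what is visible of it).
- arm.mark_of(query, camera): "pixel" ([column, row] in pixels: a listed point, or the origin of a listed thing).
The state is a dict: "t": time; "joint_positions": joint angles; "joint_velocities": joint speeds; "tau": joint torques, N m; "position": TCP position; "tcp_rot": TCP orientation; "force": force on the tool from outside, world axes, zero at the start; "torque": the same for the moment, N m; "finger_gap": opening from 0.0 (shut) to 1.0 (fully open).
Only numpy, scipy, OpenCV 4.12 (cv2) and the standard library are available. Lean on these libraries where they do the work, as an engineer would, in place of code of your own. Each camera call takes 0.05 s, during which the arm holds its last target.

## Working session

There is one attempt and no reset: what is moved stays moved. The work goes in short steps, Python scripts to look and compute and a tool call to move; the robot and the scene stay as the last step left them, time stands still between calls to the robot, and variables do not carry over. Pictures are saved under pics/ and viewed, and the job is handed in when it is done.

Besides the shell and the picture viewer there is one more tool, called by a JSON object that holds its "api" and its "payload". servo_tool: Moves the arm, as the interface text tells. Its arguments: {"type":"object","properties":{"rows":{"type":"array","items":{"type":"object","properties":{"tx":{"type":"number"},"ty":{"type":"number"},"tz":{"type":"number"},"twist":{"type":"number"}}}},"claw":{"type":"number"},"newtons":{"type":"number"}},"required":["rows"]}

```bash
mkdir -p pics; python3 - <<'E'
from plant import arm
import cv2,numpy as np
s=arm.get_state();print(s['t'],s['position'],s['tcp_rot'],s['force'],s['finger_gap'])
for n in('side','top'):
    im=arm.get_image(n);cv2.imwrite(f'pics/{n}0.png',im[:,:,::-1])
    p=arm.camera_params(n);print(n,p)
    for q in('paddle_top','gate','catch','runway_end','cassette','slicer'):
        r=arm.mark_of(q,n);print(q,[(np.round(d['pixel'],1),round(d['confidence'],2)) for d in r[:4]])
E
```

```text
0.0 [ 0.24204191 -0.52099243  0.23040164] [[ 9.06965755e-01  4.21204034e-01 -5.29040298e-04]
 [ 4.21204280e-01 -9.06964048e-01  1.78028246e-03]
 [ 2.70041626e-04 -1.83748927e-03 -9.99998275e-01]] [ 0.30345853 -0.19270361 -0.24819702] 1.002131549242178
side {'fx': 600.6236922540575, 'fy': 600.6236922540575, 'cx': 312.23150529277495, 'cy': 237.66338399716886, 'R': array([[-0.92443107, -0.38131782, -0.00489049],
       [-0.19513077,  0.48399709, -0.85303622],
       [ 0.3276449 , -0.7876189 , -0.52182879]]), 't': array([0.51868822, 0.15351115, 1.32535613])}
paddle_top [(array([332.4, 213. ]), 0.44)]
gate [(array([329.2, 228.7]), 0.66), (array([254.8, 384.4]), 0.26)]
catch [(array([344.5, 226.6]), 0.71), (array([352.9, 183.5]), 0.29)]
runway_end [(array([331.7, 225.7]), 0.72), (array([379.9, 220.6]), 0.59)]
cassette [(array([295.3, 209.9]), 0.87), (array([441.2, 226.6]), 0.74), (array([356. , 309.3]), 0.7), (array([320.2, 233.2]), 0.62)]
slicer [(array([340.4, 246.3]), 0.79)]
top {'fx': 618.1917511473978, 'fy': 618.1917511473978, 'cx': 321.4203671196675, 'cy': 240.36866689961275, 'R': array([[-0.00856007, -0.99978985, -0.01862722],
       [-0.99751419,  0.00984058, -0.06977543],
       [ 0.06994407,  0.01798363, -0.9973888 ]]), 't': array([0.04539613, 0.53249332, 1.61636437])}
paddle_top [(array([364.3, 235.7]), 0.66), (array([342.1, 243. ]), 0.28)]
gate [(array([343. , 242.7]), 0.57), (array([361.2, 250.7]), 0.45)]
catch [(array([359.5, 249.9]), 0.68)]
runway_end [(array([404.8, 276.5]), 0.66), (array([203.7, 205.2]), 0.48)]
cassette [(array([266.2, 294.7]), 0.89), (array([416.4, 180.5]), 0.84), (array([260.3, 217.1]), 0.83), (array([441.2, 330.2]), 0.62)]
slicer [(array([355., 252.]), 0.88), (array([366.3, 236.6]), 0.7)]
```

View pics/side0.png

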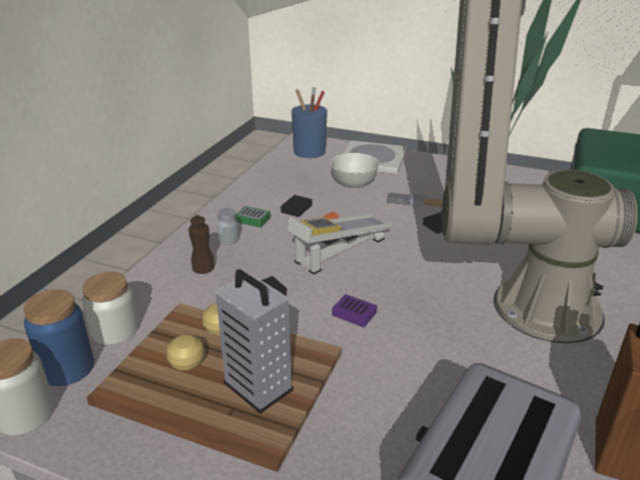

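View pics/top0.png

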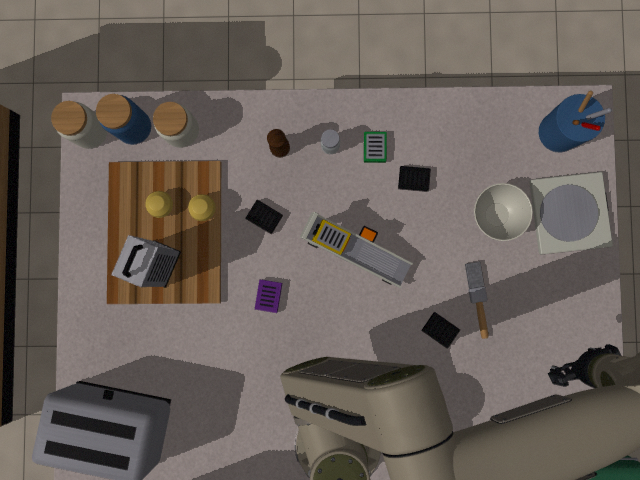

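```bash
python3 - <<'E'
import cv2
a=cv2.imread('pics/top0.png')[180:310,280:440];cv2.imwrite('pics/topc.png',cv2.resize(a,(738,600),interpolation=cv2.INTER_CUBIC))
a=cv2.imread('pics/side0.png')[140:290,240:440];cv2.imwrite('pics/sidec.png',cv2.resize(a,(800,600),interpolation=cv2.INTER_CUBIC))
E
```

```text
(no output)
```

View pics/topc.png

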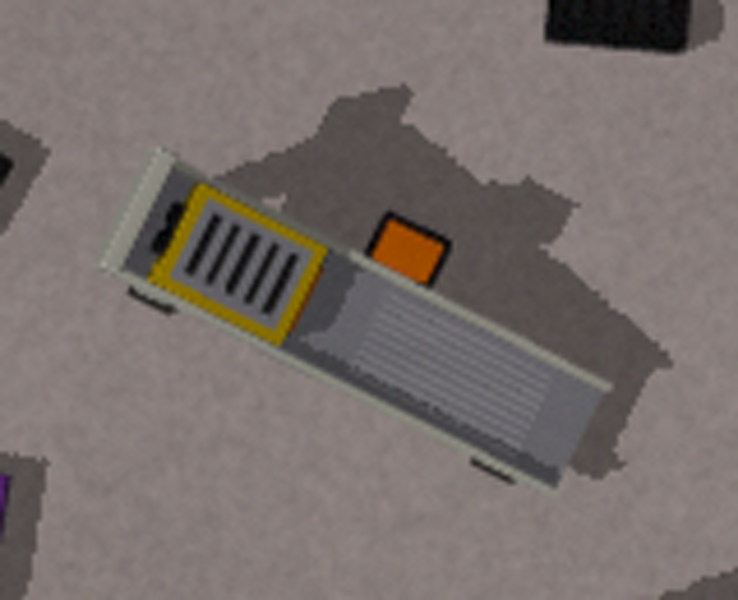

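View pics/sidec.png

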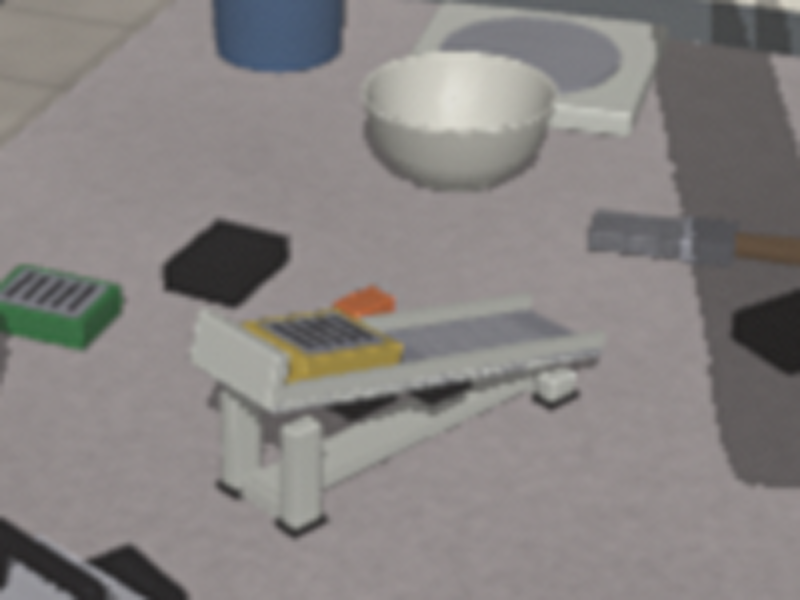

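Candidates for the cassette: yellow frame in the slicer, top (331,237), which is the one meant. Look-alikes are green (375,146), black (415,178), (265,216) and (441,330), and purple (268,296). The orange paddle is at top (369,234), and the close crops confirm both choices. Next I fit the slicer pose.

```bash
cat > h.py <<'E'
import numpy as np,cv2
from scipy.optimize import least_squares
def proj(p,X):
    c=X@p['R'].T+p['t'];return np.c_[p['fx']*c[:,0]/c[:,2]+p['cx'],p['fy']*c[:,1]/c[:,2]+p['cy']]
def s2w(q,P):
    c,s=np.cos(q[2]),np.sin(q[2]);P=np.atleast_2d(P)
    return np.c_[q[0]+c*P[:,0]-s*P[:,1],q[1]+s*P[:,0]+c*P[:,1],P[:,2]]
a=np.deg2rad(14);G=np.array([.005-.046*np.cos(a),0,.064+.046*np.sin(a)])
def r2s(x,y,z): return G+np.array([np.cos(a)*x+np.sin(a)*z,y,-np.sin(a)*x+np.cos(a)*z])
E
python3 - <<'E'
from h import *
from plant import arm
pt,ps=arm.camera_params('top'),arm.camera_params('side')
def crop(o,s,L): return [(o[0]+x/s[0],o[1]+y/s[1]) for x,y in L]
T=cv2.imread('pics/top0.png').astype(int);S=cv2.imread('pics/side0.png').astype(int)
def cen(I,x0,x1,y0,y1):
    B,Gc,R=[I[y0:y1,x0:x1,i] for i in range(3)]
    m=(R>150)&(R-Gc>70)&(B<90); n=m.sum(); ys,xs=np.nonzero(m); return n,xs.mean()+x0,ys.mean()+y0
ct=cen(T,355,382,222,246);cs=cen(S,315,345,205,220);print(ct,cs)
C=[(-.080,.030),(0,.030),(0,-.030),(-.080,-.030)]
topP=[r2s(x,y,.022) for x,y in C]+[r2s(.185,.036,.010),r2s(.185,-.036,.010),np.array([.005,.049,.080])]
topU=crop((280,180),(4.6125,4.615),[(203,183),(328,248),(285,337),(153,272),(612,388),(555,490)])+[ct[1:]]
sideP=[r2s(-.08,.03,.022),r2s(-.08,-.03,.022),r2s(0,-.03,.022),np.array([.005,.049,.080])]
sideU=crop((240,140),(4,4),[(246,323),(289,358),(402,347)])+[cs[1:]]
topP,sideP=np.array(topP),np.array(sideP);topU,sideU=np.array(topU),np.array(sideU)
def f(q,t=1,s=1):
    r=[]
    if t:r.append((proj(pt,s2w(q,topP))-topU).ravel())
    if s:r.append((proj(ps,s2w(q,sideP))-sideU).ravel())
    return np.concatenate(r)
for t,s in((1,0),(0,1),(1,1)):
    r=least_squares(f,[.5,-.05,np.deg2rad(-117)],args=(t,s),loss='soft_l1');q=r.x;print(q,np.rad2deg(q[2]));print(np.round(r.fun.reshape(-1,2) if 0 else f(q,t,s).reshape(-1,2),1).tolist())
np.save('q.npy',q)
st=arm.get_state()
tgt=s2w(q,[.006,.0245,.0])[0];print('tgt',tgt,'rad',np.hypot(*tgt[:2]))
ang=q[2]+np.pi/2;ty=st['tcp_rot'][:,1];cur=np.arctan2(ty[1],ty[0]);print('tool y',np.rad2deg(cur),'want',np.rad2deg(ang))
d=tgt-st['position'];print('d tool',st['tcp_rot'].T@d)
E
```

```text
(np.int64(102), np.float64(367.8333333333333), np.float64(234.33333333333334)) (np.int64(17), np.float64(330.7647058823529), np.float64(216.2941176470588))
[ 0.50277413 -0.05356633 -2.04860386] -117.37635490646748
[[-0.1, -1.2], [0.4, -0.7], [-1.0, 1.3], [-0.1, 0.9], [0.0, -0.8], [0.0, 1.9], [0.7, -0.5]]
[ 0.49908198 -0.04687699 -2.08497857] -119.46047221528629
[[-2.7, -0.4], [2.2, 0.9], [-0.6, 0.3], [0.6, -0.9]]
[ 0.50213621 -0.05310072 -2.04840512] -117.36496808770782
[[-0.3, -1.0], [0.2, -0.4], [-1.2, 1.5], [-0.3, 1.2], [-0.2, -0.5], [-0.1, 2.2], [0.5, -0.2], [-2.2, -1.1], [3.5, -0.1], [-0.2, -1.1], [-0.2, -2.1]]
tgt [ 0.52113664 -0.06969089  0.        ] rad 0.5257758220486444
tool y -65.08774227800639 want -27.36496808770782
d tool [ 0.44334143 -0.29237579  0.23129084]
```

{"api": "servo_tool", "payload": {"rows": [{"tx": 0.044, "ty": -0.029, "tz": 0, "twist": -4}, {"tx": 0.089, "ty": -0.058, "tz": 0, "twist": -8}, {"tx": 0.133, "ty": -0.088, "tz": 0, "twist": -12}, {"tx": 0.177, "ty": -0.117, "tz": 0, "twist": -16}, {"tx": 0.222, "ty": -0.146, "tz": 0, "twist": -20}, {"tx": 0.266, "ty": -0.175, "tz": 0, "twist": -24}, {"tx": 0.31, "ty": -0.205, "tz": 0.01, "twist": -28}, {"tx": 0.355, "ty": -0.234, "tz": 0.03, "twist": -32}, {"tx": 0.4, "ty": -0.263, "tz": 0.06, "twist": -35}, {"tx": 0.443, "ty": -0.292, "tz": 0.08, "twist": -37.7}, {"tx": 0.443, "ty": -0.292, "tz": 0.08, "twist": -37.7}, {"tx": 0.443, "ty": -0.292, "tz": 0.08, "twist": -37.7}, {"tx": 0.443, "ty": -0.292, "tz": 0.08, "twist": -37.7}], "claw": 0.036, "newtons": 40}}

```text
t: 2.33
position: [0.521, -0.0713, 0.152]
tcp_rot: [[0.462, 0.887, 0.001], [0.887, -0.462, -0.001], [-0.0, 0.001, -1.0]]
force: [0.8, 0.2, -0.1]
finger_gap: 0.424
```

```bash
cat > look.py <<'E'
import sys
from h import *
from plant import arm
k=sys.argv[1];q=np.load('q.npy')
s=arm.get_state();R=s['tcp_rot']
print('t',s['t'],'pos',s['position'],'F',np.round(s['force'],2),'gap',s['finger_gap'])
P=s['position'];c,sn=np.cos(q[2]),np.sin(q[2]);d=P-[q[0],q[1],0];print('in slicer',c*d[0]+sn*d[1],-sn*d[0]+c*d[1],d[2],'yaw',np.rad2deg(np.arctan2(R[1,1],R[0,1])),'tilt',R[:,2])
for n,(x0,y0,w,h) in dict(side=(260,150,160,120),top=(290,180,140,105)).items():
    im=arm.get_image(n)[:,:,::-1].copy();cv2.imwrite(f'pics/{n}{k}_full.png',im)
    cv2.imwrite(f'pics/{n}{k}.png',cv2.resize(im[y0:y0+h,x0:x0+w],(800,600),interpolation=cv2.INTER_CUBIC))
E
python3 look.py 1
```

```text
t 2.325 pos [ 0.52102927 -0.07128356  0.15204404] F [ 0.76  0.23 -0.1 ] gap 0.4236690765731063
in slicer 0.007463794726325437 0.025136732163686087 0.15204404241062042 yaw -27.494064748798 tilt [ 1.12323113e-03 -6.68439983e-04 -9.99999146e-01]
```

View pics/side1.png

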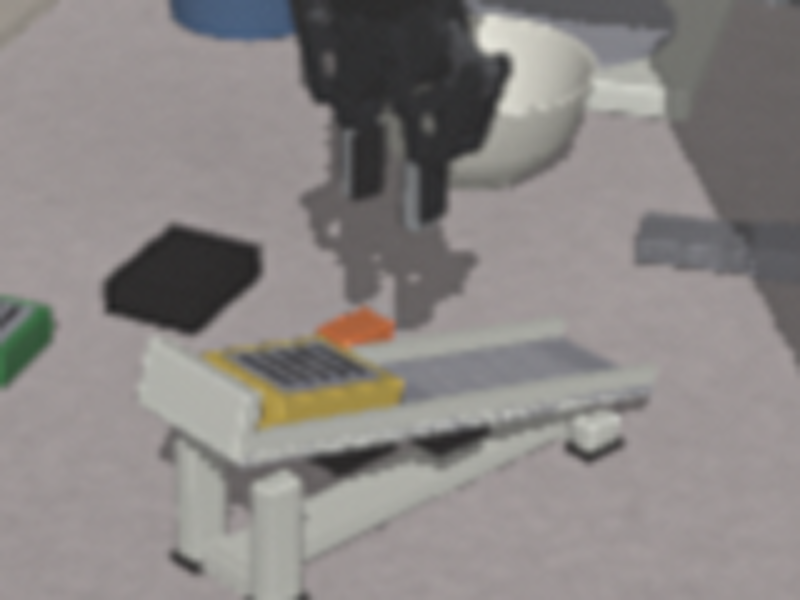

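View pics/top1_full.png

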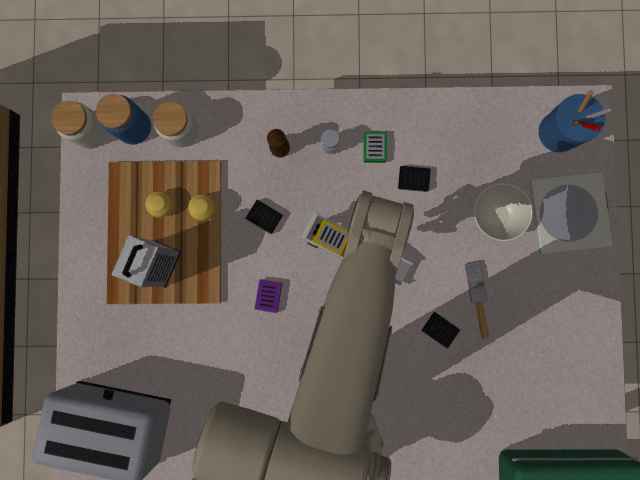

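```bash
python3 - <<'E'
from h import *
from plant import arm
q=np.load('q.npy');p=arm.camera_params('side')
im=cv2.imread('pics/side1_full.png')[150:270,260:420];im=cv2.resize(im,(800,600),interpolation=cv2.INTER_CUBIC)
def draw(B,col):
    u=(proj(p,s2w(q,B))-[260,150])*5
    cv2.polylines(im,[np.int32(u)],True,col,1)
for z,col in((.152,(0,0,255)),(.160,(0,255,0))):
  for yc in(.025-.0253,.025+.0253):
    draw([(.0075+a,yc+b,z) for a,b in((-.011,-.007),(.011,-.007),(.011,.007),(-.011,.007))],col)
draw([(.005+a,.049+b,.08) for a,b in((-.017,-.012),(.017,-.012),(.017,.012),(-.017,.012))],(255,0,0))
draw([r2s(a,b,.022) for a,b in((-.08,-.03),(0,-.03),(0,.03),(-.08,.03))],(255,0,0))
cv2.imwrite('pics/ov1.png',im)
E
```

```text
(no output)
```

View pics/ov1.png

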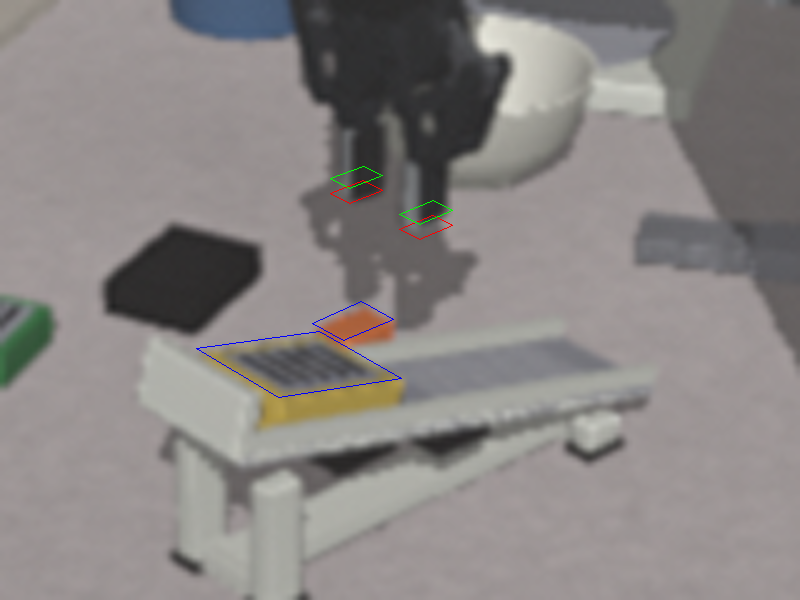

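The overlay shows both fingers in line with the paddle and runway. The tips are about 7 mm behind the TCP and a little close together, so I open to 40 mm and descend most of the way.

{"api": "servo_tool", "payload": {"rows": [{"tx": 0.001, "tz": 0.015}, {"tx": 0.001, "tz": 0.035}, {"tx": 0.001, "tz": 0.052}, {"tx": 0.001, "tz": 0.062}, {"tx": 0.001, "tz": 0.066}, {"tx": 0.001, "tz": 0.066}, {"tx": 0.001, "tz": 0.066}, {"tx": 0.001, "tz": 0.066}], "claw": 0.04}}

```text
schema error: expected keys tx, ty, tz, twist
```

```bash
python3 look.py 2
```

```text
t 2.425 pos [ 0.52101013 -0.07141291  0.15203848] F [ 0.72 -0.3  -0.69] gap 0.4256743486839355
in slicer 0.007587469755906949 0.02517918743927893 0.15203847683513413 yaw -27.515223213480088 tilt [ 1.22563243e-03 -6.01365850e-04 -9.99999068e-01]
```

View pics/side2.png

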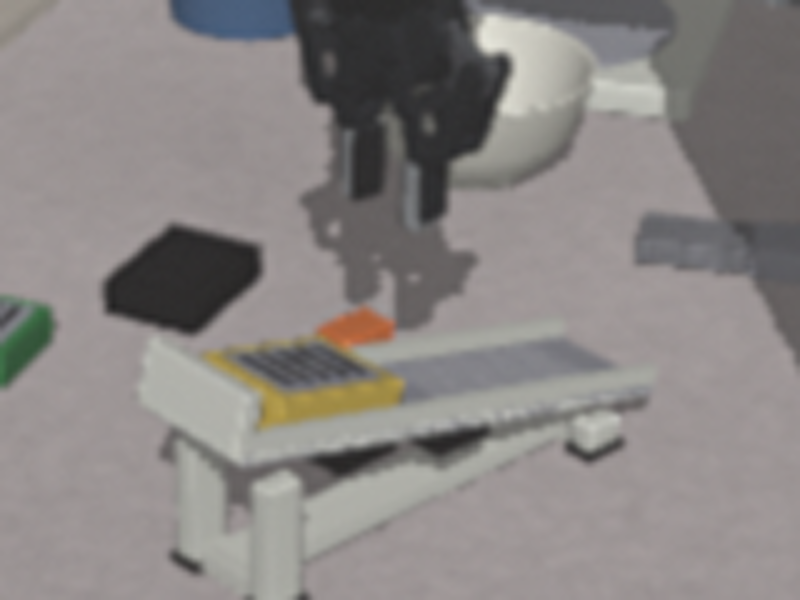

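All four keys are required, so I resend.

{"api": "servo_tool", "payload": {"rows": [{"tx": 0.001, "ty": 0, "tz": 0.015, "twist": 0}, {"tx": 0.001, "ty": 0, "tz": 0.035, "twist": 0}, {"tx": 0.001, "ty": 0, "tz": 0.052, "twist": 0}, {"tx": 0.001, "ty": 0, "tz": 0.062, "twist": 0}, {"tx": 0.001, "ty": 0, "tz": 0.066, "twist": 0}, {"tx": 0.001, "ty": 0, "tz": 0.066, "twist": 0}, {"tx": 0.001, "ty": 0, "tz": 0.066, "twist": 0}, {"tx": 0.001, "ty": 0, "tz": 0.066, "twist": 0}], "claw": 0.04}}

```text
t: 3.52
position: [0.5219, -0.0693, 0.0859]
tcp_rot: [[0.46, 0.888, 0.001], [0.888, -0.46, -0.0], [0.0, 0.001, -1.0]]
force: [0.1, 0.0, -0.4]
finger_gap: 0.472
```

```bash
python3 look.py 3
```

```text
t 3.525 pos [ 0.52188473 -0.06934981  0.08586069] F [ 0.1   0.01 -0.39] gap 0.47216626189150646
in slicer 0.005353217853828302 0.02500760185249769 0.085860691766704 yaw -27.388243844238673 tilt [ 1.10880190e-03 -3.87240616e-04 -9.99999310e-01]
```

View pics/side3.png

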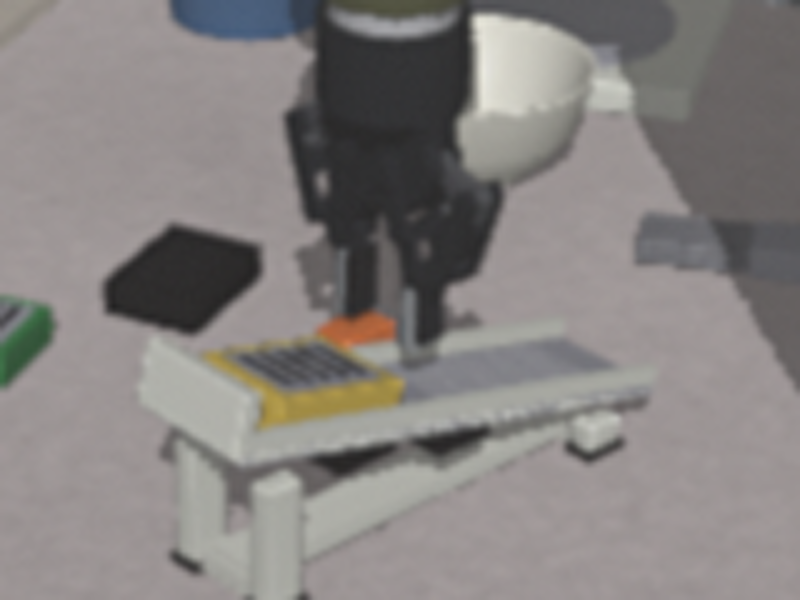

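The left finger is over the paddle at (360,318) and the other is in the channel at (418,362). I descend to contact.

{"api": "servo_tool", "payload": {"rows": [{"tx": 0, "ty": 0, "tz": 0.003, "twist": 0}, {"tx": 0, "ty": 0, "tz": 0.006, "twist": 0}, {"tx": 0, "ty": 0, "tz": 0.008, "twist": 0}, {"tx": 0, "ty": 0, "tz": 0.008, "twist": 0}, {"tx": 0, "ty": 0, "tz": 0.008, "twist": 0}]}}

```text
t: 4.25
position: [0.5213, -0.0692, 0.0773]
tcp_rot: [[0.46, 0.888, -0.0], [0.888, -0.46, -0.0], [-0.0, -0.0, -1.0]]
force: [-0.4, -0.0, -0.1]
finger_gap: 0.468
```

{"api": "servo_tool", "payload": {"rows": [{"tx": 0, "ty": 0, "tz": 0.002, "twist": 0}, {"tx": 0, "ty": 0, "tz": 0.003, "twist": 0}, {"tx": 0, "ty": 0, "tz": 0.003, "twist": 0}]}}

```text
t: 4.62
position: [0.5215, -0.0693, 0.0743]
tcp_rot: [[0.46, 0.888, 0.0], [0.888, -0.46, -0.0], [-0.0, 0.0, -1.0]]
force: [-1.2, 0.0, 0.5]
finger_gap: 0.47
```

```bash
python3 look.py 4
```

```text
t 4.625 pos [ 0.52150278 -0.06926759  0.07429307] F [-1.18  0.    0.47] gap 0.46950431764546324
in slicer 0.005455769112966311 0.02463059185128148 0.07429307272006554 yaw -27.388797387055803 tilt [ 1.21251190e-04 -1.51420816e-04 -9.99999981e-01]
```

View pics/side4.png

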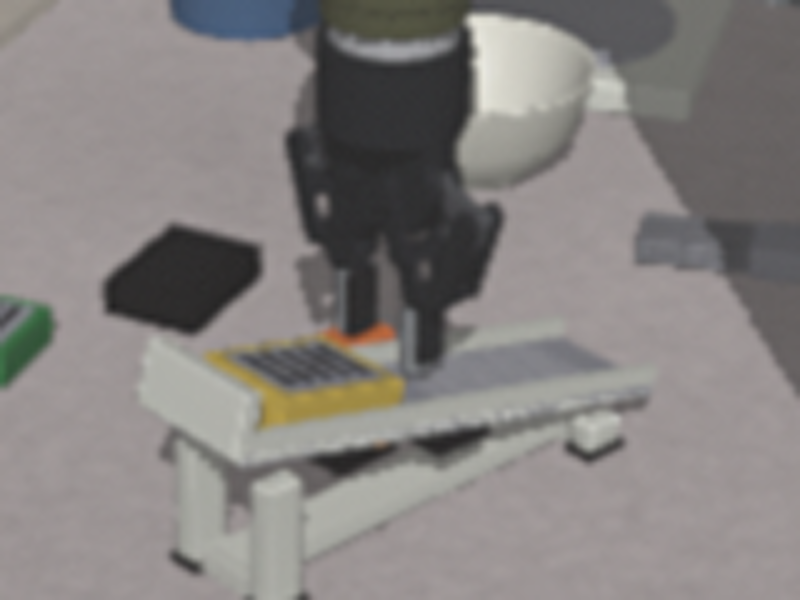

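{"api": "servo_tool", "payload": {"rows": [{"tx": 0, "ty": 0, "tz": 0.003, "twist": 0}, {"tx": 0, "ty": 0, "tz": 0.006, "twist": 0}, {"tx": 0, "ty": 0, "tz": 0.008, "twist": 0}, {"tx": 0, "ty": 0, "tz": 0.008, "twist": 0}, {"tx": 0, "ty": 0, "tz": 0.008, "twist": 0}, {"tx": 0, "ty": 0, "tz": 0.008, "twist": 0}]}}

```text
t: 5.48
position: [0.5219, -0.0696, 0.0698]
tcp_rot: [[0.46, 0.888, 0.003], [0.888, -0.46, -0.002], [-0.0, 0.003, -1.0]]
force: [-11.8, 1.8, 29.2]
finger_gap: 0.469
```

```bash
python3 look.py 5
```

```text
t 5.475 pos [ 0.52187099 -0.06959901  0.06983538] F [-11.8    1.83  29.16] gap 0.4692250692952333
in slicer 0.005580850387474768 0.02510994738038305 0.0698353828042648 yaw -27.389458758148425 tilt [ 0.00266328 -0.00181549 -0.99999481]
```

View pics/side5.png

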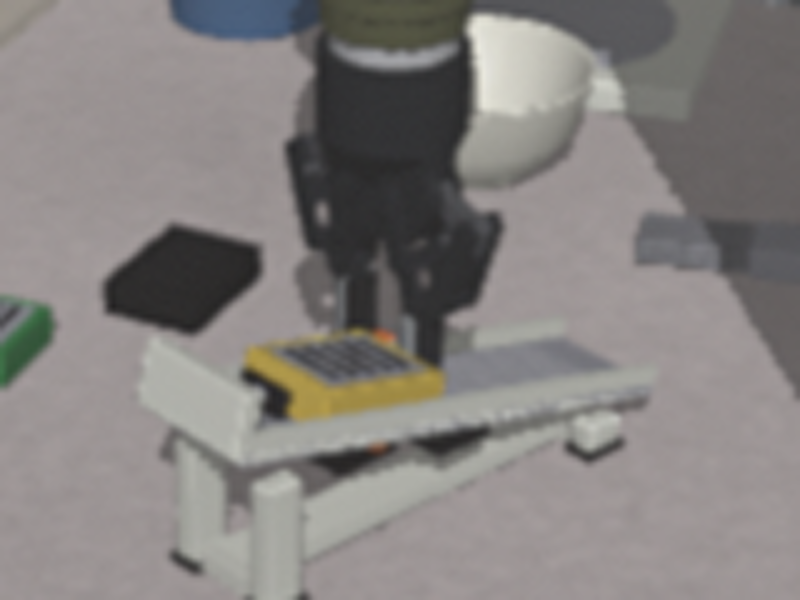

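The cassette popped and is trapped against the finger at about (440,375). The vertical force of 29 N shows the paddle on its stop, so I ease off to a gentler hold.

{"api": "servo_tool", "payload": {"rows": [{"tx": 0, "ty": 0, "tz": -0.001, "twist": 0}, {"tx": 0, "ty": 0, "tz": -0.002, "twist": 0}, {"tx": 0, "ty": 0, "tz": -0.002, "twist": 0}, {"tx": 0, "ty": 0, "tz": -0.002, "twist": 0}]}}

```text
t: 6.08
position: [0.5217, -0.0696, 0.0702]
tcp_rot: [[0.46, 0.888, 0.002], [0.888, -0.46, -0.001], [-0.0, 0.002, -1.0]]
force: [-6.0, 0.5, 16.5]
finger_gap: 0.463
```

```bash
python3 look.py 6
```

```text
t 6.075 pos [ 0.52172492 -0.06955272  0.07017669] F [-6.    0.54 16.49] gap 0.4628047707434977
in slicer 0.005606882796722204 0.02495893711803847 0.07017669150715716 yaw -27.3940066442822 tilt [ 0.0015339  -0.00124138 -0.99999805]
```

View pics/side6.png

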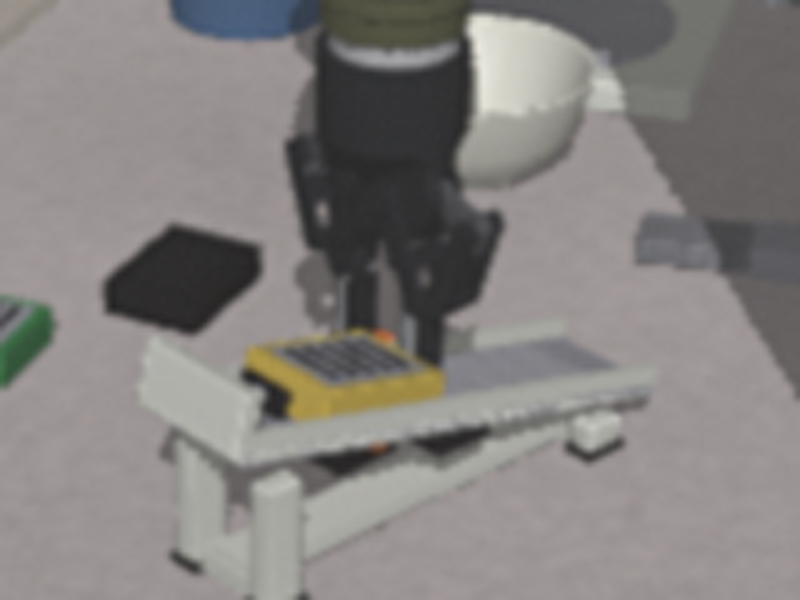

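View pics/top6_full.png

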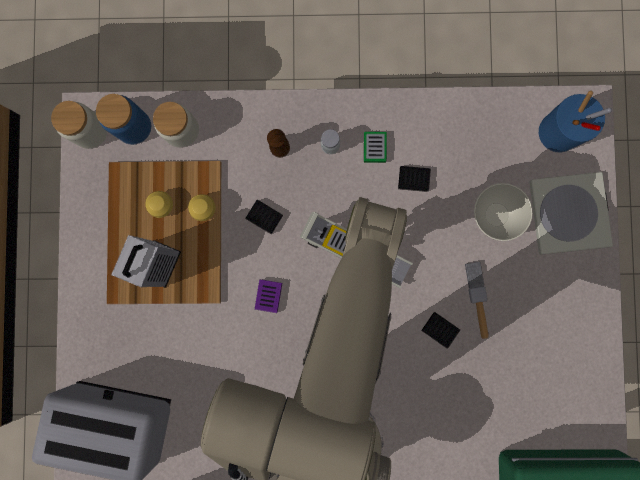

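{"api": "servo_tool", "payload": {"rows": [{"tx": 0, "ty": 0, "tz": -0.001, "twist": 0}, {"tx": 0, "ty": 0, "tz": -0.001, "twist": 0}, {"tx": 0, "ty": 0, "tz": -0.001, "twist": 0}, {"tx": 0, "ty": 0, "tz": -0.001, "twist": 0}]}}

```text
t: 6.68
position: [0.5216, -0.0695, 0.0703]
tcp_rot: [[0.46, 0.888, 0.001], [0.888, -0.46, -0.001], [-0.0, 0.001, -1.0]]
force: [-4.1, -0.4, 10.7]
finger_gap: 0.468
```

```bash
python3 look.py 7; python3 - <<'E'
from h import *
from plant import arm
q=np.load('q.npy');p=arm.camera_params('side')
im=cv2.imread('pics/side7.png')
b=cv2.imread('pics/side6.png');print('diff',np.abs(im.astype(int)-b)[300:480,200:500].mean())
def draw(B,col):
    u=(proj(p,s2w(q,B))-[260,150])*5+[4,7]
    cv2.polylines(im,[np.int32(u)],True,col,1)
e=(-.006-.0053-G[0])/np.cos(a);print('front expected at runway x',e)
draw([r2s(e+x,y,.022) for x,y in((-.08,-.03),(0,-.03),(0,.03),(-.08,.03))],(255,0,0))
draw([r2s(e+x,-.03,z) for x,z in((-.08,.010),(0,.010),(0,.022),(-.08,.022))],(0,0,255))
draw([(.005+x,.049+y,.072) for x,y in((-.017,-.012),(.017,-.012),(.017,.012),(-.017,.012))],(0,255,0))
cv2.imwrite('pics/ov7.png',im)
E
```

```text
t 6.675 pos [ 0.52163147 -0.06952755  0.07033676] F [-4.05 -0.38 10.68] gap 0.46815109520941384
in slicer 0.00562749148777582 0.024864377133466942 0.0703367630910689 yaw -27.398327225054707 tilt [ 9.30634067e-04 -9.48672998e-04 -9.99999117e-01]
diff 0.6202530864197531
front expected at runway x 0.02920099784159666
```

View pics/ov7.png

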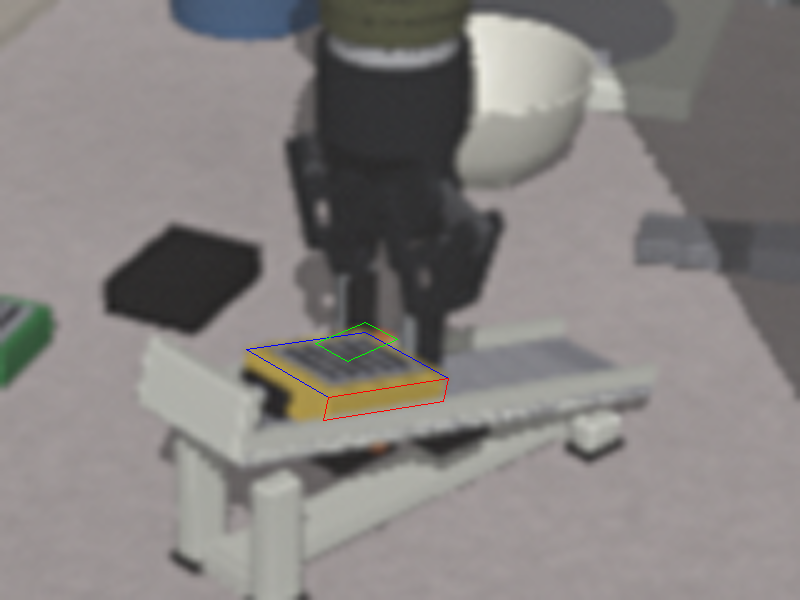

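The cassette lies flat on the runway where predicted, with its front about 29 mm past the gate, against the finger and not moving. The TCP height barely changed (under 1 mm) while the force fell from 29 to 11 N, so the paddle is on its stop.

```bash
python3 - <<'E'
from plant import arm
print(arm.job_done())
E
```

```text
the job is handed in; nothing more can be done
None
```

I pressed the orange paddle fully down with one finger. The spring popped the yellow cassette out past its gate, and the other finger stopped it on the runway. I handed the job in at about 6.7 s, still holding that pose.

**Last checks:**
- **Paddle:** it is on its stop. The tool height moved only about 0.5 mm while I eased the press from 29 N to about 11 N.
- **Cassette:** an overlay on the side picture puts it flat on the steel, against the finger, with its front about 29 mm past the gate. It did not move between the last two pictures.
- **Other objects:** they look unmoved in the top picture taken after the catch.

**Disagreements:**
- **Side camera:** it was about 1–2 pixels off from the slicer pose I fitted from both cameras. I shifted the final overlay by that amount, so the cassette position is good to a few millimetres.
- **Contact:** the paddle was already pressed about 3 mm when I thought the finger was only touching it, because the light spring force was lost in the sensor noise. That made the first press reach 29 N upward and 12 N sideways, which I then reduced.
- **Refused call:** one move call was refused for missing keys. It moved nothing.

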